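Sift the mixed beads by stirring them with the cork-footed rod

TASK

Grade the mixed beads: take the cork-footed rod from its rest, stand it cork down in the sieve leaning on the wall and let go, then take it again so that you can hold it upright, and stir until all four small orange beads have dropped through the holes into the tub while the three big blue ones stay on the plate. Do not touch the beads with the fingers or disturb the glue pot, wax or awl, and at the end leave the rod standing cork down in the sieve.

Things in the scene. Friction and masses are not known exactly. Their poses are not given: they have to be found in the camera images.
- sieve: Bead sieve, fixed to the bench, any yaw; origin at the centre of its underside. Clear square tub 150 x 150 x 50 mm, on it a steel plate 150 x 150 x 6 mm (top face at 56 mm) with four round 22 mm holes, centred 46 mm from the middle on the +x, +y, -x and -y axes; on the plate a round white wall of inner radius 58 mm, 4 mm thick, 95 mm high (rim at 151 mm), open at the top.
- plate (a point): Centre of the plate's top face, the floor inside the round wall on which all the beads lie at the start.
- hole0 (a point): Centre of plate hole 0 (22 mm diameter), level with the plate's top face.
- hole1 (a point): Centre of plate hole 1 (22 mm diameter), level with the plate's top face.
- hole2 (a point): Centre of plate hole 2 (22 mm diameter), level with the plate's top face.
- hole3 (a point): Centre of plate hole 3 (22 mm diameter), level with the plate's top face.
- rod: Loose stirring rod, 230 mm long overall, 45 g: light round wood, 12 mm thick, the top 95 mm wrapped in brown leather, a cork 24 mm in diameter and 28 mm long on its foot end. Origin on the axis at mid-length; its x axis runs along the rod from the cork (-115 mm) to the bare top end (+115 mm). It starts lying level in the rest, axis 45 mm above the bench.
- rod_foot (a point): Centre of the cork's end face, the foot of the rod.
- rod_top (a point): Bare top end of the rod.
- rest: Fixed wooden rest that carries the rod at the start: base 180 x 60 x 8 mm, two slotted cradles 10 mm thick at x = -65 and +85 mm, tops 52 mm high; free between the cradles. Origin at bench level midway under the rod, x along the rod.
- small0: Small orange bead: a 16 mm diameter, 12 mm high disc, loose; origin at its centre, z its axis. Passes the 22 mm holes.
- small1: Small orange bead: a 16 mm diameter, 12 mm high disc, loose; origin at its centre, z its axis. Passes the 22 mm holes.
- small2: Small orange bead: a 16 mm diameter, 12 mm high disc, loose; origin at its centre, z its axis. Passes the 22 mm holes.
- small3: Small orange bead: a 16 mm diameter, 12 mm high disc, loose; origin at its centre, z its axis. Passes the 22 mm holes.
- big0: Big blue bead: a 28 mm diameter, 16 mm high disc, loose; origin at its centre, z its axis. Too large for the holes.
- big1: Big blue bead: a 28 mm diameter, 16 mm high disc, loose; origin at its centre, z its axis. Too large for the holes.
- big2: Big blue bead: a 28 mm diameter, 16 mm high disc, loose; origin at its centre, z its axis. Too large for the holes.
- gluepot: Bystander: loose square white glue pot 85 x 85 x 75 mm with an 18 mm high round cap (93 mm overall); origin under its centre.
- wax: Bystander: loose yellow wax block 50 x 40 x 28 mm; origin under its centre.
- awl: Bystander: loose awl with wooden handle, 160 mm long, lying along its x axis; origin under its middle.
Not all that is in view belongs to the job. What is shaped like the rod but yellow is not meant.

How it is judged (in metres and radians):
On the way, in this order (a step that is already met when the one before it is completed fails the run):
1. the rod stands cork down in the sieve, let go and at rest (horizontal distance between rod_foot and sieve below 0.058 m and z of rod_foot in the frame of sieve between 0.045 and 0.12 m and contact force between the fingers and rod below 0.1 N and linear speed of rod below 0.05 m/s and angle between rod's own x axis and vertical below 1.2 rad), for 0.2 s.
2. the rod, taken again, is held upright (within 25 degrees) with its cork in the sieve (horizontal distance between rod_foot and sieve below 0.058 m and z of rod_foot in the frame of sieve between 0.045 and 0.12 m and contact force between the fingers and rod above 1 N and angle between rod's own x axis and vertical below 0.44 rad), for 0.2 s.
3. all four small beads have dropped through the plate (z of each of small0, small1, small2, small3 in the frame of sieve below 0.049 m and horizontal distance between each of small0, small1, small2, small3 and sieve below 0.105 m), for 0.1 s.
At the end, for the whole second after the job is handed in: All four small beads lie in the tub below the plate (centres under its underside), all three big beads are on the plate inside the wall, and the rod, let go and at rest, stands or leans in the sieve with its cork end inside the wall below the rim, top end up (within 68 degrees of upright) (all of step 3 and z of big0 in the frame of sieve between 0.057 and 0.13 m and horizontal distance between each of big0, big1, big2, rod_foot and sieve below 0.058 m and z of big1 in the frame of sieve between 0.057 and 0.13 m and z of big2 in the frame of sieve between 0.057 and 0.13 m and z of rod_foot in the frame of sieve between 0.045 and 0.12 m and angle between rod's own x axis and vertical below 1.2 rad and linear speed of rod below 0.05 m/s); the robot touches nothing.
It fails at once if the fingers touch a bead (contact force between the fingers and small0 above 0.3 N or contact force between the fingers and small1 above 0.3 N or contact force between the fingers and small2 above 0.3 N or contact force between the fingers and small3 above 0.3 N or contact force between the fingers and big0 above 0.3 N or contact force between the fingers and big1 above 0.3 N or contact force between the fingers and big2 above 0.3 N).
It fails at once if the glue pot, the wax or the awl is moved more than 30 mm (distance of any of gluepot, wax, awl from where it was at the start of the episode above 0.03 m).
It also fails if it takes over 72 s, if anything falls off the work surface, if the arm or the gripper's body presses on something with over 40 N, if the wrist force passes 120 N, or if a joint passes its speed limit or range.

ROBOT

A 7-joint arm with a two-finger parallel gripper is mounted at the origin on the work surface. World frame = base frame: x ahead of the robot, y to its left, z up, the work surface at z = 0. Lengths are in m, angles in degrees, forces in N, time in s.
With the tool pointing down it reaches from about 0.4 to 0.875 m from the base axis. Payload 6.5 kg.
Tool frame: the origin (TCP) lies midway between the tips of the shut fingers; the grasp point (between the pads) lies 19 mm behind it (manip.pinch_z is the z of the grasp point in the tool frame, in m); z points along the fingers, y is the line along which they close (so a half turn about z gives the same grasp; the last joint's range is limited). The gripper opens to 85 mm and grips with 20 to 120 N. Pads are 22 mm wide; open, the fingers measure 114 mm over their backs; the gripper's body (76 mm by 85 mm) begins 54 mm behind the grasp point. The pads swing forward as they close: fully open they stand 13 mm farther back than shut.
Start: joints at [-3.793, 30.733, -0.252, 88.115, 0.149, 61.152, -4.079], TCP at [0.65, 0, 0.231] pointing down, gripper open.
Joint ranges: [-154.64, 154.64], [-21.42, 123.67], [-72.66, 72.17], [13.99, 137.28], [-74.86, 254.86], [10.95, 109.41], [-158.01, 158.01]. Speed limits (degrees/s): [136.94, 136.94, 180, 180, 180, 180, 180].

INTERFACE

Orientations are given as [roll, pitch, yaw] about the fixed x, y, z axes, in that order (R = Rz(yaw) Ry(pitch) Rx(roll)).
In Python, from workcell import status, vision, manip gives the robot as it stands. The module is installed in compiled form; this text tells all that it offers.
- The arm moves only by the tool drive_tool, never from a script. Its argument "moves" is a list of rows, each a list of 7 numbers: the shift along the tool's x, y, z in mm, then the turn, a rotation vector about the tool's x, y, z in degrees, then the closure, from -1 (fully open) to 1 (shut). A call has 1 to 5 rows; each row is the pose to reach, as a shift and turn from the pose commanded when the call began, along the tool's axes at that moment; what a row does not reach only later rows make up. A row lasts 1/8 s, in which the tool goes at most 62.5 mm and 10.7 degrees, less where a joint would pass 70% of its speed; a pose out of reach is approached as far as the arm can. A call with a gripper value outside its range is refused whole. The fingers move at their own pace and stop on an object; the grip force is fixed at half the most. Time passes only in rows, so rows that repeat a pose let the fingers close. It gives the time, the measured TCP pose, the force, the opening and the grip force at its end, in the units of the state.
- status.get_state(): the state, without advancing time (a new reading comes with each control period).
- vision.capture(name): name is "scene" or "side" or "wrist"; returns the picture (400x640x3 uint8, red, green, blue); there is no depth.
- vision.calibration(name): a dict with "mtx" (3x3 intrinsics, pixels), "R" (3x3) and "t" (3): a world point X has camera coordinates R X + t; the wrist camera has in their place "T_tool_cam" (4x4, takes a point from camera to tool coordinates, whose origin is the TCP and whose axes are the flange's). Camera axes: x right, y down, z forward; pixel columns grow to the right and rows downward; lengths in m; the calibration is good to about 2 mm. The wrist camera is an equidistant fisheye: a pixel r from the principal point sees the ray r / f radians off the axis. A picture is of the moment at which its call begins: read the wrist's pose just before it. calibration takes no time and is no camera call.
- manip.job_done(): hands the job in; it is judged then, once.
The state is a dict: "t": time; "joint_positions": joint angles; "qd": joint speeds; "joint_torque": joint torques, N m; "tcp_pos": TCP position; "eef_rot": TCP orientation; "wrist_force": force on the tool from outside, world axes, zero at the start; "torque": the same for the moment, N m; "grip_width": finger opening in m; "grip_force": force on a finger pad.
Only numpy, scipy, OpenCV 4.12 (cv2) and the standard library are available. Lean on these libraries where they do the work, as an engineer would, in place of code of your own. Each camera call takes 0.05 s, during which the arm holds its last target. There are 200 camera calls.

## Working session

There is one attempt and no reset: what is moved stays moved. The work goes in short steps, Python scripts to look and compute and a tool call to move; the robot and the scene stay as the last step left them, time stands still between calls to the robot, and variables do not carry over. Pictures are saved under pics/ and viewed, at most 10 in all, crops included, and the job is handed in when it is done.

Besides the shell and the picture viewer there is one more tool, called by a JSON object that holds its "name" and its "arguments", one argument or row to a line. drive_tool: Moves the arm, as the interface text tells. Its arguments: {"type":"object","properties":{"moves":{"type":"array","items":{"type":"array","items":{"type":"number"}}}},"required":["moves"]}

```bash
mkdir -p pics; cat > h.py <<'E'
import numpy as np, cv2
from workcell import status, vision, manip
from scipy.spatial.transform import Rotation as Ro
def snap(n,f):
    im=vision.capture(n); cv2.imwrite('pics/'+f+'.png',im[:,:,::-1]); return im
def ray(n,u,v,z):
    c=vision.calibration(n); R=np.array(c['R']);t=np.array(c['t']).ravel()
    d=R.T@np.linalg.inv(np.array(c['mtx']))@np.array([u,v,1.]); o=-R.T@t
    return o+d*(z-o[2])/d[2]
def proj(n,X):
    c=vision.calibration(n); p=np.array(c['mtx'])@(np.array(c['R'])@np.array(X)+np.array(c['t']).ravel()); return p[:2]/p[2]
def tool(): # pose
    s=status.get_state(); return np.array(s['tcp_pos']),Ro.from_euler('xyz',s['eef_rot'],degrees=True)
def wray(u,v,z):
    c=vision.calibration('wrist'); K=np.array(c['mtx']);T=np.array(c['T_tool_cam']);p,R=tool()
    x=(u-K[0,2])/K[0,0];y=(v-K[1,2])/K[1,1];r=np.hypot(x,y)
    d=np.array([x/r*np.sin(r),y/r*np.sin(r),np.cos(r)]); d=R.as_matrix()@T[:3,:3]@d; o=p+R.as_matrix()@T[:3,3]
    return o+d*(z-o[2])/d[2]
E
python3 - <<'E'
from h import *
a=snap('scene','s0');b=snap('side','d0');w=snap('wrist','w0')
print(status.get_state(),manip.pinch_z)
for n in('scene','side'):
    c=vision.calibration(n);print(n,-np.array(c['R']).T@np.array(c['t']).ravel())
print(vision.calibration('wrist'))
E
```

```text
{'t': 0.15, 'joint_positions': array([-3.79431493, 30.76849597, -0.25584003, 88.15622846,  0.1491061 ,
       61.14930796, -4.07985047]), 'qd': array([-0.05296272, -0.15941555,  0.03902496, -0.20109032, -0.15818613,
        0.07752879, -0.02722698]), 'joint_torque': array([ 1.61238928e-03, -5.83780539e+01,  1.04997531e+00, -2.59348226e+01,
        1.25170653e-02,  6.47799578e-03, -7.88314480e-06]), 'tcp_pos': array([6.49539765e-01, 2.42143463e-05, 2.30613084e-01]), 'eef_rot': array([-1.79926461e+02,  4.87085221e-03,  9.00064126e+01]), 'wrist_force': array([-0.1548947 ,  0.36604701,  0.19194553]), 'torque': array([-0.01896665, -0.04926252, -0.00992598]), 'grip_force': 0.0, 'grip_width': 0.08569718803602283} -0.0187
scene [1.11567706 0.31119619 0.74696469]
side [0.17954783 0.59723669 0.86638937]
{'mtx': array([[309.70691629,   0.        , 318.13576548],
       [  0.        , 309.70691629, 202.96743895],
       [  0.        ,   0.        ,   1.        ]]), 'T_tool_cam': array([[ 2.89968002e-04, -9.62918460e-01, -2.69792430e-01,
         6.86814165e-02],
       [ 9.99999957e-01,  2.67639152e-04,  1.19548608e-04,
         8.21416241e-05],
       [-4.29085442e-05, -2.69792453e-01,  9.62918496e-01,
        -1.42788038e-01],
       [ 0.00000000e+00,  0.00000000e+00,  0.00000000e+00,
         1.00000000e+00]])}
```

View pics/s0.png

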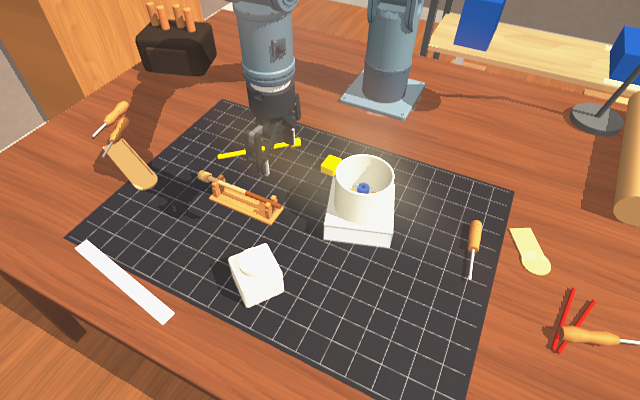

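View pics/d0.png

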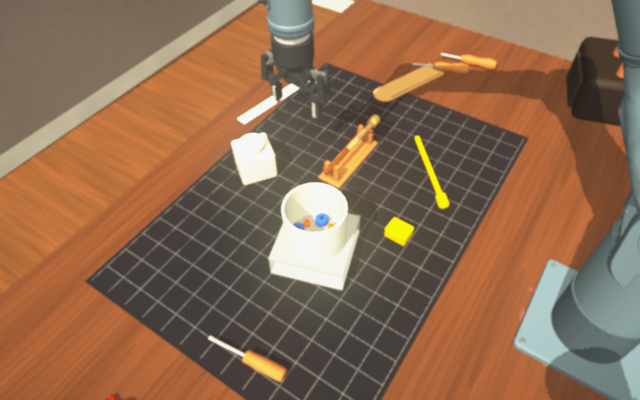

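View pics/w0.png

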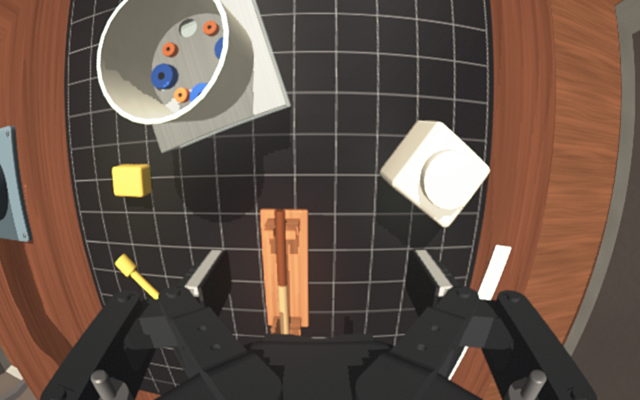

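The scene shows the rod on its rest, with the cork at about (205,177) in scene and (374,121) in side. The sieve rim centre is at (364,173) in scene and (315,208) in side, and the glue pot, wax, awl and yellow decoy stand clear. The wrist view shows the rod along column ~283, its top end at about (281,209).

```bash
python3 - <<'E'
from h import *
P=lambda *a:print(*[np.round(x,3) if not isinstance(x,str) else x for x in a])
P('rim',ray('scene',364,173,.151),ray('side',315,208,.151),wray(163,58,.151))
P('cork',ray('scene',205,177,.05),ray('side',374,121,.05))
P('top',ray('side',325,180,.045))
P('rodtop wrist',wray(281,209,.05),wray(284,335,.05))
# refine: edges of leather (brown) & wood in wrist rows
w=cv2.imread('pics/w0.png')
hsv=cv2.cvtColor(w,cv2.COLOR_BGR2HSV)
for v in (215,230,245,260,275,290,305,320): print(v,[tuple(int(q) for q in hsv[v,u]) for u in range(258,312,4)])
for n,uv in (('side',[(290,277),(345,285),(271,262),(358,220)]),('scene',[(326,237),(391,244),(395,185)])):
    for p in uv: P(n,str(p),ray(n,*p,.05 if 0 else .056))
P('wr corner',wray(289,104,.056),wray(162,152,.056))
P('hole',wray(187,28,.056),[wray(u,v,.068) for u,v in((210,28),(169,49),(181,95))],[wray(u,v,.072) for u,v in((164,76),(222,48),(198,92))])
E
```

```text
rim [0.523 0.131 0.151] [0.52  0.135 0.151] [0.53  0.122 0.151]
cork [ 0.611 -0.24   0.05 ] [ 0.601 -0.243  0.05 ]
top [ 0.597 -0.014  0.045]
rodtop wrist [ 0.609 -0.029  0.05 ] [ 0.604 -0.204  0.05 ]
215 [(8, 30, 67), (13, 137, 248), (14, 133, 249), (14, 135, 249), (11, 152, 213), (10, 165, 173), (9, 167, 145), (13, 138, 252), (13, 141, 240), (14, 136, 248), (13, 138, 247), (13, 140, 242), (12, 146, 236), (9, 36, 70)]
230 [(14, 29, 114), (13, 140, 247), (12, 145, 232), (11, 148, 226), (11, 147, 104), (10, 167, 173), (9, 168, 152), (11, 148, 229), (12, 147, 225), (11, 148, 213), (11, 149, 180), (13, 139, 244), (12, 146, 239), (6, 60, 60)]
245 [(11, 35, 103), (11, 151, 228), (14, 136, 248), (12, 146, 232), (11, 146, 177), (9, 168, 170), (9, 167, 159), (11, 148, 176), (11, 148, 188), (11, 148, 186), (11, 148, 193), (13, 138, 244), (12, 144, 243), (6, 61, 59)]
260 [(10, 48, 79), (10, 132, 139), (13, 136, 245), (14, 135, 248), (13, 141, 241), (9, 166, 164), (9, 170, 162), (11, 149, 139), (14, 138, 246), (14, 135, 247), (13, 141, 241), (13, 139, 244), (12, 143, 245), (2, 59, 61)]
275 [(8,
[... 626 characters left out ...]
, 141, 246), (5, 58, 57)]
320 [(8, 50, 56), (7, 60, 55), (8, 35, 81), (13, 139, 243), (12, 146, 182), (12, 143, 102), (15, 118, 190), (16, 116, 230), (11, 149, 132), (11, 146, 182), (11, 149, 181), (12, 145, 230), (13, 140, 247), (6, 48, 53)]
side (290, 277) [0.511 0.239 0.056]
side (345, 285) [0.414 0.196 0.056]
side (271, 262) [0.562 0.232 0.056]
side (358, 220) [0.472 0.051 0.056]
scene (326, 237) [0.646 0.103 0.056]
scene (391, 244) [0.6   0.232 0.056]
scene (395, 185) [0.433 0.183 0.056]
wr corner [0.62  0.084 0.056] [0.474 0.039 0.056]
hole [0.508 0.176 0.056] [[0.539 0.168 0.068]
 [0.493 0.151 0.068]
 [0.507 0.099 0.068]] [[0.489 0.121 0.072]
 [0.554 0.143 0.072]
 [0.529 0.1   0.072]]
```

{"name": "drive_tool", "arguments": {
  "moves": [
    [-15,-21,40,0,0,0,-1],
    [-30,-43,90,0,0,0,-1],
    [-30,-43,90,0,0,0,-1]
  ]
}}

```text
t: 0.52
tcp_pos: [0.6019, -0.0318, 0.1372]
eef_rot: [-179.4, 0.1, 89.9]
wrist_force: [0.2, 0.6, 0.6]
grip_width: 0.0855
grip_force: 0.0
```

```bash
python3 - <<'E'
from h import *
w=snap('wrist','w1'); p,R=tool(); print(p)
hsv=cv2.cvtColor(w,cv2.COLOR_RGB2HSV)
m=((hsv[...,0]<=11)&(hsv[...,1]>155)&(hsv[...,2]<200)&(hsv[...,2]>100)).astype('uint8')
n,l,s,c=cv2.connectedComponentsWithStats(m)
for i in range(1,n):
    if s[i,4]>150: print(s[i],c[i],wray(*c[i],.051),wray(s[i,0]+s[i,2]/2,s[i,1],.051),wray(s[i,0]+s[i,2]/2,s[i,1]+s[i,3],.051))
E
```

```text
[ 0.60514792 -0.03063717  0.13970925]
[ 317  205   15  104 1383] [323.68257411 255.31597975] [ 0.60941649 -0.07159233  0.051     ] [ 0.60983633 -0.02848025  0.051     ] [ 0.6105197  -0.12571596  0.051     ]
```

View pics/w1.png

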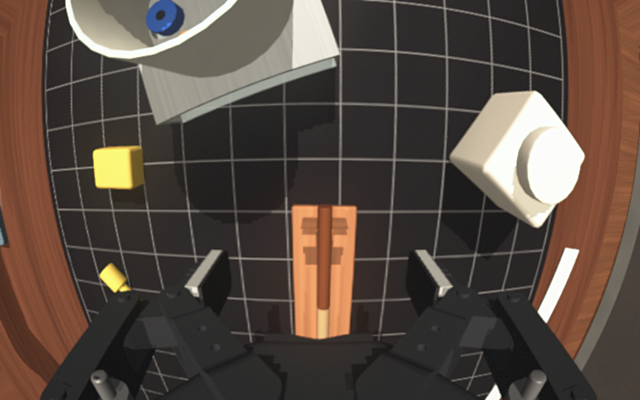

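The wrist view shows the rod along columns 317–332, with its top end at v=205, giving x≈0.610, y≈−0.029. The leather measures 97 mm, as it should. I'll grip the outer end, just beyond the cradle.

{"name": "drive_tool", "arguments": {
  "moves": [
    [-8,3,50,0,0,0,-1],
    [-8,3,100,0,0,0,-1],
    [-8,3,115,0,0,0,-1],
    [-8,3,115,0,0,0,0.3],
    [-8,3,115,0,0,0,1]
  ]
}}

```text
t: 1.2
tcp_pos: [0.6121, -0.0378, 0.0286]
eef_rot: [179.8, -0.0, 90.0]
wrist_force: [0.2, 0.1, 0.9]
grip_width: 0.0518
grip_force: 0.0
```

{"name": "drive_tool", "arguments": {
  "moves": [
    [0,0,0,0,0,0,1],
    [0,0,0,0,0,0,1],
    [0,0,0,0,0,0,1],
    [0,0,0,0,0,0,1]
  ]
}}

```text
t: 1.7
tcp_pos: [0.6071, -0.0378, 0.0267]
eef_rot: [-179.7, -0.0, 90.0]
wrist_force: [-9.2, 1.1, 9.3]
grip_width: 0.0094
grip_force: 58.5
```

{"name": "drive_tool", "arguments": {
  "moves": [
    [0,0,-20,0,0,0,1],
    [0,0,-60,0,0,0,1],
    [0,0,-120,0,0,0,1],
    [0,0,-180,0,0,0,1],
    [0,0,-200,0,0,0,1]
  ]
}}

```text
t: 2.33
tcp_pos: [0.6128, -0.0382, 0.2325]
eef_rot: [179.5, 0.0, 90.0]
wrist_force: [0.9, 0.2, -1.4]
grip_width: 0.0095
grip_force: 58.5
```

{"name": "drive_tool", "arguments": {
  "moves": [
    [0,0,0,0,10,0,1],
    [0,0,0,0,20,0,1],
    [0,0,0,0,30,0,1],
    [0,0,0,0,40,0,1],
    [0,0,0,0,45,0,1]
  ]
}}

```text
t: 2.95
tcp_pos: [0.6102, -0.0413, 0.2265]
eef_rot: [179.9, -45.1, 89.8]
wrist_force: [0.3, -0.4, -0.7]
grip_width: 0.0096
grip_force: 58.5
```

```bash
python3 - <<'E'
from h import *
a=snap('scene','s1');b=snap('side','d1')
cv2.imwrite('pics/c1.png',np.hstack([a[60:320,150:450],b[0:260,190:490]])[:,:,::-1])
s=status.get_state();print(s['joint_positions'],s['tcp_pos'],s['eef_rot'],s['wrist_force'],s['grip_width'],s['t'])
E
```

```text
[ 30.21336114  40.00352448 -14.26516824  88.53005043 -35.15533376
  71.99723039  34.74939165] [ 0.60961943 -0.04154535  0.22504261] [-179.85428531  -44.96607118   89.62022217] [-0.02737122 -0.03800736  0.36477907] 0.009517678068121826 3.05
```

View pics/c1.png

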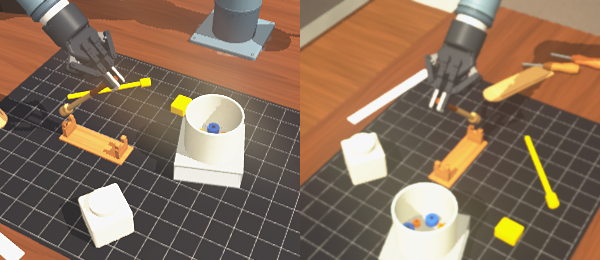

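{"name": "drive_tool", "arguments": {
  "moves": [
    [40,0,-40,0,6,0,1],
    [80,0,-80,0,12,0,1],
    [92,0,-92,0,17,0,1],
    [92,0,-92,0,17,0,1]
  ]
}}

```text
t: 3.55
tcp_pos: [0.6102, -0.0382, 0.357]
eef_rot: [179.8, -61.8, 90.1]
wrist_force: [-0.9, -0.3, -0.9]
grip_width: 0.0099
grip_force: 58.5
```

{"name": "drive_tool", "arguments": {
  "moves": [
    [22,-14,42,0,0,0,1],
    [45,-28,85,0,0,0,1],
    [67,-42,128,0,0,0,1],
    [90,-57,170,0,0,0,1],
    [110,-70,208,0,0,0,1]
  ]
}}

```text
t: 4.18
tcp_pos: [0.5382, 0.2003, 0.3558]
eef_rot: [179.9, -61.8, 90.3]
wrist_force: [1.2, 0.4, -0.7]
grip_width: 0.0099
grip_force: 58.5
```

{"name": "drive_tool", "arguments": {
  "moves": [
    [26,-15,47,0,0,0,1],
    [26,-15,47,0,0,0,1],
    [26,-15,47,0,0,0,1]
  ]
}}

```text
t: 4.55
tcp_pos: [0.5245, 0.2514, 0.3566]
eef_rot: [179.8, -61.9, 90.2]
wrist_force: [1.0, 0.1, -0.4]
grip_width: 0.0097
grip_force: 58.6
```

```bash
python3 - <<'E'
from h import *
a=snap('scene','s2');b=snap('side','d2')
cv2.imwrite('pics/c2.png',np.hstack([a[0:300,200:500],b[0:300,190:490]])[:,:,::-1])
s=status.get_state();print(s['joint_positions'],s['tcp_pos'],s['eef_rot'],s['grip_width'],s['t'])
for n in('scene','side'): print(n,proj(n,[.525,.128,.17]),proj(n,[.525,.25,.40]))
E
```

```text
[ 23.16568045  25.55844857 -29.15319073 108.06345992 -59.27766158
  62.37084674  32.50447689] [0.52561014 0.25001109 0.35641322] [179.92154877 -61.89445487  89.99095968] 0.009927515910254559 4.65
scene [363.3155072  166.47956891] [449.79048868  83.31528415]
side [314.51004462 198.19251226] [259.27204959 148.18700013]
```

View pics/c2.png

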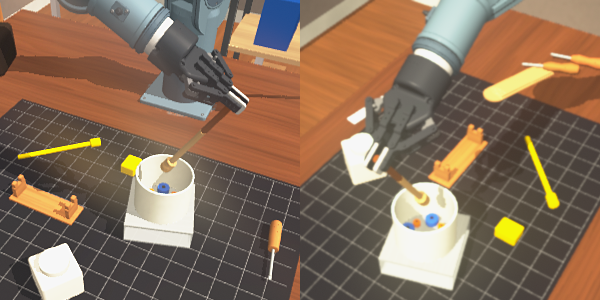

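{"name": "drive_tool", "arguments": {
  "moves": [
    [-40,0,21,0,0,0,1],
    [-75,0,40,0,0,0,1],
    [-94,0,50,0,0,0,1],
    [-94,0,50,0,0,0,1],
    [-94,0,50,0,0,0,1]
  ]
}}

```text
t: 5.28
tcp_pos: [0.5258, 0.2505, 0.251]
eef_rot: [179.9, -62.0, 90.1]
wrist_force: [0.2, -0.4, -0.1]
grip_width: 0.0098
grip_force: 58.5
```

```bash
python3 - <<'E'
from h import *
a=snap('scene','s3');b=snap('side','d3')
A=cv2.resize(a[80:230,280:480],None,fx=2,fy=2);B=cv2.resize(b[130:280,230:430],None,fx=2,fy=2)
cv2.imwrite('pics/c3.png',np.hstack([A,B])[:,:,::-1])
s=status.get_state();print(s['tcp_pos'],s['eef_rot'],s['wrist_force'],s['t'])
E
```

```text
[0.52567656 0.25072486 0.25121397] [179.76767902 -61.97037643  90.17938167] [-0.34986163 -0.09051612 -0.32756408] 5.375
```

View pics/c3.png

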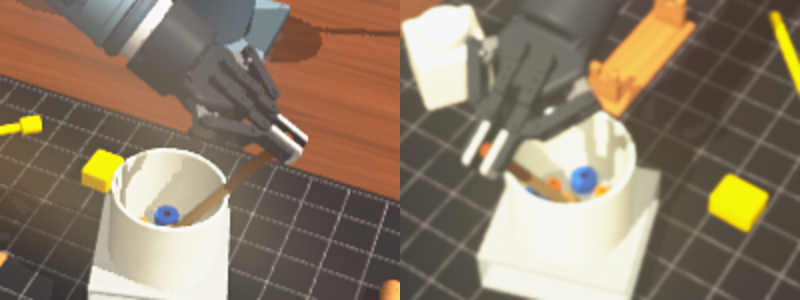

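{"name": "drive_tool", "arguments": {
  "moves": [
    [-4,0,2,0,0,0,1],
    [-2,0,8,0,0,0,1],
    [-2,0,8,0,0,0,1],
    [-2,0,8,0,0,0,0.5],
    [-2,0,8,0,0,0,0.2]
  ]
}}

```text
t: 6.0
tcp_pos: [0.5249, 0.257, 0.2445]
eef_rot: [-180.0, -62.0, 90.0]
wrist_force: [0.6, 0.2, 0.4]
grip_width: 0.0341
grip_force: 0.0
```

{"name": "drive_tool", "arguments": {
  "moves": [
    [0,0,0,0,0,0,0.1],
    [0,0,-20,0,0,0,0.1],
    [10,0,-55,0,0,0,0],
    [40,0,-100,0,0,0,-0.2],
    [70,0,-140,0,0,0,-0.2]
  ]
}}

```text
t: 6.62
tcp_pos: [0.5249, 0.1652, 0.3735]
eef_rot: [-179.9, -62.0, 89.9]
wrist_force: [1.3, 0.2, -0.4]
grip_width: 0.0512
grip_force: 0.0
```

{"name": "drive_tool", "arguments": {
  "moves": [
    [0,0,0,0,-10,0,-0.2],
    [0,0,0,0,-20,0,-0.2],
    [0,0,0,0,-30,0,-0.2],
    [0,0,0,0,-40,0,-0.2],
    [0,0,0,0,-50,0,-0.2]
  ]
}}

```text
t: 7.25
tcp_pos: [0.5253, 0.166, 0.3733]
eef_rot: [179.9, -11.7, 90.0]
wrist_force: [-0.5, -0.2, -0.2]
grip_width: 0.0514
grip_force: 0.0
```

```bash
python3 - <<'E'
from h import *
a=snap('scene','s4');b=snap('side','d4');w=snap('wrist','w4')
A=cv2.resize(a[80:230,280:480],None,fx=2,fy=2);B=cv2.resize(b[130:280,230:430],None,fx=2,fy=2)
cv2.imwrite('pics/c4.png',np.vstack([np.hstack([A,B]),np.hstack([w[0:300,0:400],w[100:400,240:640]])])[:,:,::-1])
s=status.get_state();print(s['tcp_pos'],s['eef_rot'],s['wrist_force'],s['t'])
E
```

```text
[0.52417539 0.16958857 0.37298546] [179.94773095 -12.12065905  90.36913123] [-0.32833307 -0.58152398 -1.49235202] 7.4
```

View pics/c4.png

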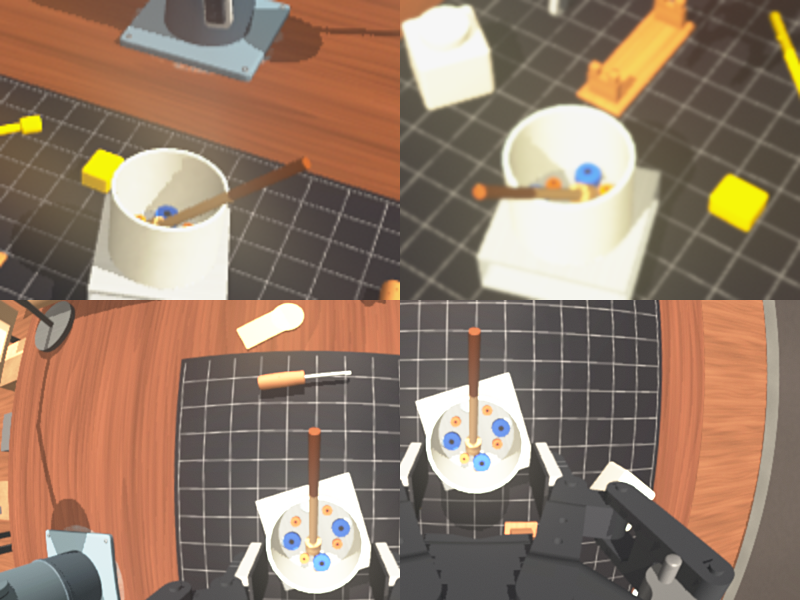

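The rod now leans alone on the +y rim. Its top is at about (433,161) in scene, (270,226) in side and (314,131) in wrist, with the cork near mid-plate at about (314,245) in wrist. All seven beads can be seen in the wrist view.

```bash
python3 - <<'E'
from h import *
def line(n,u,v): a=ray(n,u,v,0);b=ray(n,u,v,.3);d=b-a;return a,d/np.linalg.norm(d)
def tri(ls):
    A=0;B=0
    for o,d in ls: M=np.eye(3)-np.outer(d,d);A=A+M;B=B+M@o
    return np.linalg.solve(A,B)
def wl(u,v): a=wray(u,v,0);b=wray(u,v,.2);d=b-a;return a,d/np.linalg.norm(d)
T=tri([line('scene',433,161),line('side',270,225.5),wl(314,131)]);print('top',T)
for z in(.06,.07,.08):
    f=wray(314,247,z); print(z,f,np.linalg.norm(T-f),np.degrees(np.arccos((T-f)[2]/np.linalg.norm(T-f))))
print([np.round(wray(u,v,.068),3) for u,v in((295,221),(327,210),(338,244),(304,260))],[np.round(wray(u,v,.072),3) for u,v in((292,241),(340,227),(322,263))])
print('rim',wray(315,240,.151))
E
```

```text
top [0.52017967 0.25817705 0.23567218]
0.06 [0.51861254 0.11023956 0.06      ] 0.22967079285073952 40.1030705836738
0.07 [0.51872552 0.11230716 0.07      ] 0.22074285817966563 41.36446128436466
0.08 [0.51883849 0.11437477 0.08      ] 0.21193093527812068 42.731468892851076
[array([0.49 , 0.151, 0.068]), array([0.538, 0.168, 0.068]), array([0.555, 0.117, 0.068]), array([0.504, 0.091, 0.068])] [array([0.486, 0.122, 0.072]), array([0.557, 0.143, 0.072]), array([0.531, 0.088, 0.072])]
rim [0.52083184 0.13788583 0.151     ]
```

{"name": "drive_tool", "arguments": {
  "moves": [
    [0,0,0,0,-10,0,-0.2],
    [0,0,0,0,-20,0,-0.2],
    [0,0,0,0,-30,0,-0.2],
    [0,0,0,0,-40,0,-0.2],
    [0,0,0,0,-42,0,-0.2]
  ]
}}

```text
t: 8.02
tcp_pos: [0.5238, 0.1671, 0.3696]
eef_rot: [-179.5, 30.0, 90.4]
wrist_force: [0.3, 0.9, -0.1]
grip_width: 0.051
grip_force: 0.0
```

{"name": "drive_tool", "arguments": {
  "moves": [
    [50,-2,0,0,0,0,-0.2],
    [100,-4,15,0,0,0,-0.2],
    [145,-5,32,0,0,0,-0.2],
    [145,-5,32,0,0,0,-0.2]
  ]
}}

```text
t: 8.52
tcp_pos: [0.5187, 0.275, 0.2686]
eef_rot: [-179.5, 30.0, 90.2]
wrist_force: [-0.6, -1.0, -0.0]
grip_width: 0.0514
grip_force: 0.0
```

```bash
python3 - <<'E'
from h import *
a=snap('scene','s5');w=snap('wrist','w5');b=snap('side','d5')
A=a[50:250,280:480];B=b[80:280,200:400]
cv2.imwrite('pics/c5.png',np.vstack([np.hstack([A,B,np.zeros((200,240,3),'uint8')]),w])[:,:,::-1])
s=status.get_state();print(s['joint_positions'],s['tcp_pos'],s['eef_rot'],s['wrist_force'],s['t'])
E
```

```text
[-31.70815391  35.62581184 -19.14292811  81.73483397  29.73407728
  89.39149831 -57.03967955] [0.52133963 0.27352852 0.27326319] [179.94775517  29.95609436  89.75175857] [0.36300855 0.04860613 0.08586468] 8.675
```

View pics/c5.png

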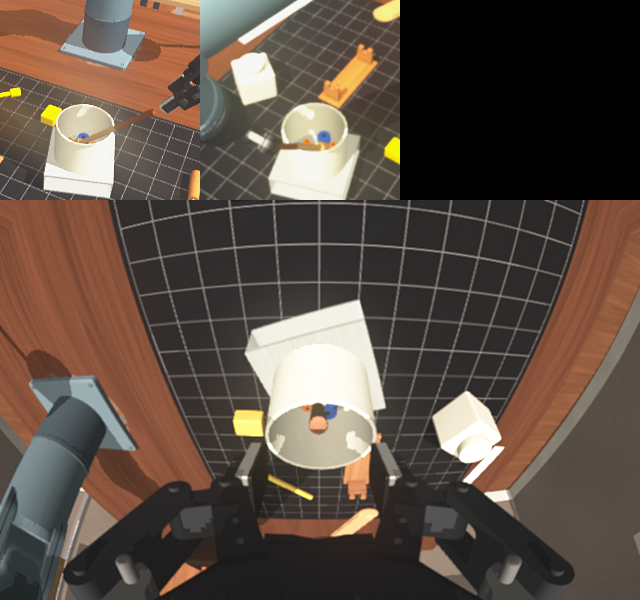

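The rod's end shows at wrist pixel (318,224), centred between the open fingers. I'll advance and grip.

{"name": "drive_tool", "arguments": {
  "moves": [
    [0,0,30,0,0,0,-0.2],
    [0,0,60,0,0,0,-0.2],
    [0,0,80,0,0,0,-0.2],
    [0,0,80,0,0,0,0.5],
    [0,0,80,0,0,0,1]
  ]
}}

```text
t: 9.3
tcp_pos: [0.5209, 0.236, 0.2045]
eef_rot: [179.9, 29.9, 89.9]
wrist_force: [-0.9, 0.8, 0.3]
grip_width: 0.0149
grip_force: 0.0
```

{"name": "drive_tool", "arguments": {
  "moves": [
    [0,0,0,0,0,0,1],
    [0,0,0,0,0,0,1],
    [0,0,0,0,0,0,1],
    [0,0,0,0,0,0,1]
  ]
}}

```text
t: 9.8
tcp_pos: [0.5203, 0.2368, 0.2037]
eef_rot: [179.9, 29.9, 90.0]
wrist_force: [0.3, 2.0, 5.5]
grip_width: 0.0105
grip_force: 58.4
```

{"name": "drive_tool", "arguments": {
  "moves": [
    [3,0,-20,0,0,0,1],
    [-38,0,-25,0,10,0,1],
    [-71,0,-23,0,20,0,1],
    [-103,0,-15,0,30,0,1],
    [-134,0,-1,0,40,0,1]
  ]
}}

```text
t: 10.42
tcp_pos: [0.5207, 0.1198, 0.2722]
eef_rot: [179.7, -10.3, 90.1]
wrist_force: [-0.4, 0.1, -1.4]
grip_width: 0.0107
grip_force: 58.6
```

{"name": "drive_tool", "arguments": {
  "moves": [
    [0,0,0,0,0,0,1],
    [0,0,0,0,0,0,1]
  ]
}}

```text
t: 10.68
tcp_pos: [0.5199, 0.1199, 0.2705]
eef_rot: [-180.0, -10.0, 89.9]
wrist_force: [0.0, 1.4, -0.2]
grip_width: 0.0103
grip_force: 58.8
```

```bash
python3 - <<'E'
from h import *
a=snap('scene','s6');w=snap('wrist','w6');b=snap('side','d6')
A=a[60:260,260:460];B=b[60:260,220:420]
C=cv2.resize(w[100:300,220:420],None,fx=2,fy=2)
cv2.imwrite('pics/c6.png',np.hstack([np.vstack([A,B]),C])[:,:,::-1])
s=status.get_state();print(s['joint_positions'],s['tcp_pos'],s['eef_rot'],s['wrist_force'],s['t'])
for n in('scene','side'): print(n,proj(n,[.521,.118,.085]),proj(n,[.521,.118,.18]))
E
```

```text
[ 10.66486355  18.54864279 -27.85991517 103.79156724  -1.30407444
  57.0200854  -14.80178754] [0.51941842 0.12308149 0.27058882] [-179.97863626  -10.00400473   90.26350607] [-0.03875521  0.68728474 -0.44702414] 10.825
scene [356.33245935 191.64422917] [359.99711862 160.24554445]
side [320.29709542 222.9829853 ] [319.14993372 192.15170634]
```

View pics/c6.png

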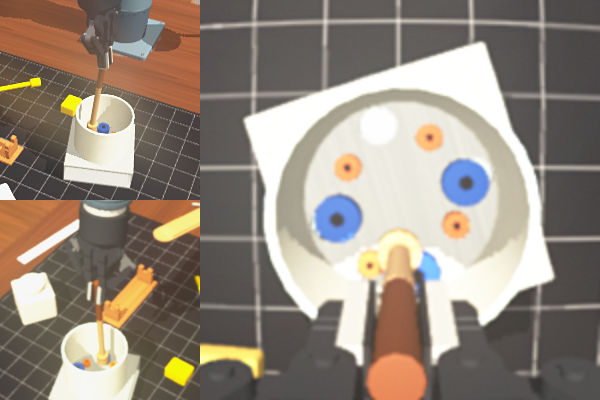

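Rod is held upright with the cork in the sieve at crop (400,245), i.e. wrist (320,222). The orange beads are at wrist (335,168), (293,183), (348,212) and (305,232). The open hole is at (309,162), and the other three holes are partly covered by the blue beads. From here I'll work from masks only.

```bash
cat > look.py <<'E'
from h import *
C=np.array([.525,.132]); YAW=17.
def holes(): return [C+.046*np.array([np.cos(np.radians(YAW+90*k)),np.sin(np.radians(YAW+90*k))]) for k in range(4)]
def blobs(m,amin):
    m=cv2.morphologyEx(m.astype('uint8'),cv2.MORPH_CLOSE,np.ones((5,5),np.uint8))
    n,l,s,c=cv2.connectedComponentsWithStats(m)
    return [(s[i,0]+s[i,2]/2-.5,s[i,1]+s[i,3]/2-.5,s[i,2],s[i,3],s[i,4]) for i in range(1,n) if s[i,4]>=amin]
def look(img=None):
    p,R=tool(); w=vision.capture('wrist') if img is None else img
    h=cv2.cvtColor(w,cv2.COLOR_RGB2HSV);H,S,V=[h[...,i].astype(int) for i in range(3)]
    reg=np.zeros(H.shape,bool);reg[120:300,240:400]=1
    out=[]
    for nm,m,z,a in(('O',(H>=5)&(H<=18)&(S>130)&(V>170)&reg,.068,25),('B',(H>100)&(H<120)&(S>120)&reg,.072,60)):
        for b in blobs(m,a):
            x=wray(b[0],b[1],z)[:2]; r=(x-C)*1000
            out.append((nm,x)); print(nm,'px %.0f %.0f w%d h%d a%d'%b,'rel mm',np.round(r),'r %.0f'%np.hypot(*r))
    return w,out
E
python3 - <<'E'
from look import *
w=cv2.imread('pics/w6.png')[:,:,::-1].copy()
look(w); print(np.round([(h-C)*1000 for h in holes()]))
print('hole px 309,162',(wray(309,162,.056)[:2]-C)*1000,'plate centre?',[(wray(u,v,.056)[:2]-C)*1000 for u,v in((271.5,200),(369,200),(320,152))])
g=cv2.cvtColor(w,cv2.COLOR_RGB2HSV)
print('cork col u320',[ (v,*g[v,320]) for v in range(206,300,5)])
for n,f,(x0,x1,y0,y1) in(('scene','s6',(340,375,160,210)),('side','d6',(305,335,180,235))):
    im=cv2.cvtColor(cv2.imread('pics/%s.png'%f),cv2.COLOR_BGR2HSV)
    for v in range(y0,y1,3): 
        r=im[v,x0:x1]; k=np.where((r[:,0]>8)&(r[:,0]<26)&(r[:,1]>75))[0]
        if len(k): print(n,v,x0+k.min(),x0+k.max(),len(k),r[k].mean(0).round())
E
```

```text
O px 334 168 w12 h12 a98 rel mm [13. 39.] r 41
O px 294 184 w12 h12 a102 rel mm [-34.  21.] r 40
O px 348 212 w12 h13 a118 rel mm [ 29. -12.] r 31
O px 318 288 w30 h24 a586 rel mm [  -6. -104.] r 105
B px 352 190 w23 h22 a349 rel mm [33. 14.] r 36
B px 288 208 w22 h22 a346 rel mm [-39.  -7.] r 40
B px 334 232 w11 h14 a83 rel mm [ 13. -35.] r 37
[[ 44.  13.]
 [-13.  44.]
 [-44. -13.]
 [ 13. -44.]]
hole px 309,162 [-16.62855204  46.28557714] plate centre? [array([-61.52373031,   0.93744456]), array([55.48101579,  1.52546854]), array([-3.67541902, 58.22095257])]
cork col u320 [(206, np.uint8(23), np.uint8(14), np.uint8(235)), (211, np.uint8(23), np.uint8(14), np.uint8(236)), (216, np.uint8(29), np.uint8(63), np.uint8(255)), (221, np.uint8(28), np.uint8(67), np.uint8(255)), (226, np.uint8(17), np.uint8(101), np.uint8(232)), (231, np.uint8(17), np.uint8(101), np.uint8(232)), (236, np.uint8(17), np.uint8(102), np.uint8(234)), (241, np.uint8(9), np.uint8(129), np.uint8(152)), (246, np.uint8(9), np.uint8(133), np.uint8(151)), (251, np.uint8(9), np.uint8(132), np.uint8(153)), (256, np.uint8(9
[... 764 characters left out ...]
. 221.]
scene 187 347 356 10 [ 18. 132. 217.]
scene 190 352 356 5 [ 19. 127. 234.]
scene 193 372 372 1 [ 24.  89. 249.]
side 180 315 334 20 [ 18. 152. 219.]
side 183 317 334 14 [ 19. 135. 230.]
side 186 318 334 7 [ 19. 122. 223.]
side 189 318 322 5 [ 21. 123. 237.]
side 192 318 322 5 [ 21. 122. 238.]
side 195 318 323 6 [ 22. 115. 238.]
side 198 319 323 5 [ 21. 119. 238.]
side 201 319 323 5 [ 22. 121. 237.]
side 204 319 323 5 [ 22. 119. 238.]
side 207 319 323 5 [ 22. 118. 239.]
side 210 319 325 7 [ 21. 117. 237.]
side 213 319 327 8 [ 22. 126. 241.]
side 216 317 327 3 [ 23. 118. 243.]
side 219 305 327 16 [ 19. 134. 235.]
side 222 305 334 21 [ 18. 151. 237.]
side 225 305 333 13 [ 19. 158. 238.]
```

```bash
sed -i 's/C=np.array.*; YAW/C=np.array([.522,.1335]); YAW/' look.py; python3 - <<'E'
from look import *
def line(n,u,v): a=ray(n,u,v,0);b=ray(n,u,v,.3);d=b-a;return a,d/np.linalg.norm(d)
A=0;B=0
for o,d in[line('scene',352,186),line('side',323,214)]: M=np.eye(3)-np.outer(d,d);A=A+M;B=B+M@o
X=np.linalg.solve(A,B);print('cork mid',X)
w=cv2.imread('pics/w6.png')[:,:,::-1].copy();g=cv2.cvtColor(w,cv2.COLOR_RGB2HSV).astype(int)
for v in range(208,242,2):
    k=[u for u in range(300,342) if 10<g[v,u,0]<35 and g[v,u,1]>40]; print(v,(k[0],k[-1],len(k)) if k else None)
p,R=tool();print(p)
for z in(.10,.105,.11): print(z,wray(320,225,z))
E
```

```text
cork mid [0.52242252 0.10639097 0.09984034]
208 None
210 (341, 341, 1)
212 (340, 341, 2)
214 (316, 341, 9)
216 (312, 326, 15)
218 (310, 328, 10)
220 (309, 329, 12)
222 (309, 329, 16)
224 (304, 329, 22)
226 (300, 325, 26)
228 (300, 326, 25)
230 (300, 325, 26)
232 (300, 326, 25)
234 (300, 327, 28)
236 (300, 328, 28)
238 (301, 329, 25)
240 (311, 330, 11)
[0.51941842 0.12308149 0.27058882]
0.1 [0.52150006 0.11058518 0.1       ]
0.105 [0.5214669  0.11144185 0.105     ]
0.11 [0.52143375 0.11229851 0.11      ]
```

{"name": "drive_tool", "arguments": {
  "moves": [
    [17,1,3,0,0,0,1],
    [15,1,18,0,0,0,1],
    [15,1,18,0,0,0,1]
  ]
}}

```text
t: 11.2
tcp_pos: [0.5196, 0.1388, 0.2537]
eef_rot: [-179.8, -10.0, 90.1]
wrist_force: [-0.3, -0.1, -0.5]
grip_width: 0.0105
grip_force: 58.8
```

{"name": "drive_tool", "arguments": {
  "moves": [
    [-0.5,0,3,0,0,0,1],
    [-0.5,0,3,0,0,0,1]
  ]
}}

```text
t: 11.45
tcp_pos: [0.521, 0.138, 0.2523]
eef_rot: [-180.0, -10.0, 90.0]
wrist_force: [0.0, -0.0, -1.7]
grip_width: 0.0103
grip_force: 58.8
```

{"name": "drive_tool", "arguments": {
  "moves": [
    [-0.5,0,3,0,0,0,1],
    [-0.5,0,3,0,0,0,1]
  ]
}}

```text
t: 11.7
tcp_pos: [0.5209, 0.1382, 0.2493]
eef_rot: [-180.0, -10.0, 90.0]
wrist_force: [0.1, -0.7, -1.1]
grip_width: 0.0106
grip_force: 58.8
```

{"name": "drive_tool", "arguments": {
  "moves": [
    [-0.5,0,3,0,0,0,1],
    [-0.5,0,3,0,0,0,1]
  ]
}}

```text
t: 11.95
tcp_pos: [0.5212, 0.1384, 0.2466]
eef_rot: [180.0, -10.0, 90.0]
wrist_force: [0.5, 0.6, 0.9]
grip_width: 0.0102
grip_force: 59.1
```

```bash
python3 - <<'E'
from look import *
w,_=look();p,R=tool();print(p,status.get_state()['wrist_force'])
g=cv2.cvtColor(w,cv2.COLOR_RGB2HSV).astype(int)
for v in range(190,225,2):
    k=[u for u in range(300,342) if 10<g[v,u,0]<35 and 40<g[v,u,1]<90 and g[v,u,2]>245]; print(v,(k[0],k[-1],len(k)) if k else None,end=' ')
snap('side','d7');snap('scene','s7')
E
```

```text
O px 334 184 w10 h12 a97 rel mm [17. 36.] r 40
O px 290 200 w12 h12 a98 rel mm [-30.  19.] r 36
O px 348 230 w13 h14 a138 rel mm [ 32. -14.] r 35
O px 318 288 w30 h24 a582 rel mm [ -1. -81.] r 81
B px 352 208 w24 h24 a408 rel mm [36. 11.] r 38
B px 285 226 w23 h24 a402 rel mm [-36. -10.] r 38
[0.52119479 0.1384462  0.24656444] [-0.09852028 -0.21493463  0.29303221]
190 None 192 None 194 None 196 None 198 None 200 None 202 None 204 None 206 None 208 None 210 None 212 None 214 None 216 None 218 None 220 None 222 (309, 329, 11) 224 (308, 330, 13)
```

{"name": "drive_tool", "arguments": {
  "moves": [
    [-0.5,0,3,0,0,0,1],
    [-0.5,0,3,0,0,0,1]
  ]
}}

```text
t: 12.35
tcp_pos: [0.5227, 0.1395, 0.2462]
eef_rot: [179.8, -10.1, 90.0]
wrist_force: [-2.9, -1.3, 18.5]
grip_width: 0.0104
grip_force: 61.0
```

{"name": "drive_tool", "arguments": {
  "moves": [
    [-0.5,0,3,0,0,0,1],
    [-0.5,0,3,0,0,0,1]
  ]
}}

```text
t: 12.6
tcp_pos: [0.5242, 0.1408, 0.246]
eef_rot: [179.5, -10.2, 90.1]
wrist_force: [-5.0, -1.4, 36.0]
grip_width: 0.0104
grip_force: 64.3
```

{"name": "drive_tool", "arguments": {
  "moves": [
    [-0.5,0,3,0,0,0,1],
    [-0.5,0,3,0,0,0,1]
  ]
}}

```text
t: 12.85
tcp_pos: [0.5274, 0.1418, 0.2446]
eef_rot: [179.1, -10.3, 90.1]
wrist_force: [-0.7, 1.3, 36.1]
grip_width: 0.0106
grip_force: 63.4
```

{"name": "drive_tool", "arguments": {
  "moves": [
    [2,0,-11.5,0,0,0,1],
    [2,0,-11.5,0,0,0,1],
    [2,0,-11.5,0,0,0,1]
  ]
}}

```text
t: 13.22
tcp_pos: [0.5202, 0.1381, 0.248]
eef_rot: [-179.9, -10.0, 90.0]
wrist_force: [0.4, 0.6, 0.2]
grip_width: 0.0107
grip_force: 59.7
```

```bash
python3 - <<'E'
from look import *
w,_=look();p,R=tool();print(p,status.get_state()['wrist_force'])
g=cv2.cvtColor(w,cv2.COLOR_RGB2HSV).astype(int)
for v in range(206,246,2):
    k=[u for u in range(300,342) if 10<g[v,u,0]<35 and 30<g[v,u,1]]; print(v,(k[0],k[-1],len(k)) if k else None,end=' ')
print([(wray(319,v,.087)[:2]-C)*1000 for v in (216,223,230)])
a=snap('side','d7');b=snap('scene','s7')
for n,im,(x0,x1,y0,y1) in(('scene',b,(340,385,150,205)),('side',a,(300,340,180,235))):
    im=cv2.cvtColor(im,cv2.COLOR_RGB2HSV)
    for v in range(y0,y1,4): 
        r=im[v,x0:x1]; k=np.where((r[:,0]>8)&(r[:,0]<26)&(r[:,1]>75))[0]
        if len(k): print(n,v,x0+k.min(),x0+k.max(),len(k))
E
```

```text
O px 336 183 w12 h13 a116 rel mm [17. 36.] r 40
O px 292 199 w13 h13 a118 rel mm [-30.  19.] r 36
O px 349 229 w13 h13 a137 rel mm [ 32. -14.] r 35
O px 309 250 w5 h11 a37 rel mm [-12. -38.] r 40
O px 318 288 w30 h24 a598 rel mm [ -3. -82.] r 82
B px 354 206 w25 h24 a407 rel mm [36. 11.] r 38
B px 286 226 w24 h24 a389 rel mm [-36. -11.] r 38
[0.52020472 0.13812653 0.24790561] [-0.58852491  0.49367635 -0.63392497]
206 None 208 None 210 None 212 None 214 None 216 None 218 (316, 322, 7) 220 (312, 326, 15) 222 (310, 327, 13) 224 (309, 329, 18) 226 (308, 330, 23) 228 (308, 341, 24) 230 (307, 341, 25) 232 (307, 330, 23) 234 (307, 330, 21) 236 (308, 329, 22) 238 (310, 328, 19) 240 (311, 326, 16) 242 (304, 332, 19) 244 (304, 332, 11) [array([-1.13705638,  3.02507174]), array([-1.13227604, -4.22651327]), array([ -1.12715688, -11.5324892 ])]
scene 150 364 384 8
scene 154 354 372 10
scene 158 340 382 9
scene 162 362 367 6
scene 166 361 366 6
scene 170 360 365 6
scene 174 359 364 6
scene 178 358 363 6
scene 182 357 362 6
scene 186 356 361 6
scene 190 352 361 10
side 180 310 339 30
side 184 312 339 16
side 188 312 339 9
side 192 313 317 5
side 196 313 318 6
side 200 314 318 5
side 204 314 319 6
side 208 315 319 5
side 212 315 319 5
side 216 316 320 5
side 220 303 321 14
side 224 304 334 23
side 228 314 325 8
```

{"name": "drive_tool", "arguments": {
  "moves": [
    [20.7,-5,3.7,0,0,0,1],
    [42.8,-9,7.6,0,0,0,1],
    [39.4,-17,7,0,0,0,1],
    [33.5,-24,5.9,0,0,0,1],
    [26.6,-29,4.7,0,0,0,1]
  ]
}}

```text
t: 14.0
tcp_pos: [0.4916, 0.1639, 0.2487]
eef_rot: [-180.0, -10.0, 89.9]
wrist_force: [0.5, -0.3, -0.3]
grip_width: 0.0103
grip_force: 59.7
```

{"name": "drive_tool", "arguments": {
  "moves": [
    [-8.3,-3,-1.5,0,0,0,1],
    [-16.7,-4,-3,0,0,0,1],
    [-25.6,-2.5,-4.5,0,0,0,1],
    [-33.5,1,-5.9,0,0,0,1],
    [-33.5,1,-5.9,0,0,0,1]
  ]
}}

```text
t: 14.62
tcp_pos: [0.4931, 0.1304, 0.2486]
eef_rot: [-179.9, -10.0, 89.9]
wrist_force: [-0.6, 1.2, -0.2]
grip_width: 0.0103
grip_force: 59.6
```

```bash
python3 - <<'E'
from look import *
w,_=look();p,R=tool();print((p[:2]-C)*1000,p[2],status.get_state()['wrist_force'])
g=cv2.cvtColor(w,cv2.COLOR_RGB2HSV).astype(int)
for v in range(210,246,3):
    k=[u for u in range(300,342) if 10<g[v,u,0]<35 and 30<g[v,u,1]]; print(v,(k[0],k[-1],len(k)) if k else None,end=' ')
print(np.round((wray(319,229,.0855)[:2]-C)*1000))
E
```

```text
O px 359 176 w13 h13 a137 rel mm [15. 37.] r 40
O px 308 218 w10 h11 a76 rel mm [-40.  -9.] r 41
O px 374 222 w14 h14 a145 rel mm [ 32. -13.] r 34
O px 354 250 w12 h10 a32 rel mm [ 10. -46.] r 47
O px 318 288 w30 h24 a587 rel mm [-30. -89.] r 94
B px 378 200 w24 h24 a421 rel mm [36. 12.] r 38
B px 370 241 w24 h25 a451 rel mm [ 27. -34.] r 44
[-29.1488354   -2.45845191] 0.2486956778496154 [-0.87007861  0.78834225 -1.11480944]
210 None 213 (305, 312, 8) 216 (303, 314, 5) 219 (303, 324, 18) 222 (305, 328, 18) 225 (308, 329, 22) 228 (309, 330, 22) 231 (306, 330, 25) 234 (307, 329, 22) 237 (300, 328, 22) 240 (301, 325, 18) 243 (304, 332, 12) [-28. -18.]
```

{"name": "drive_tool", "arguments": {
  "moves": [
    [-6.9,6,-1.2,0,0,0,1],
    [-11.8,13,-2.1,0,0,0,1],
    [-14.8,21.4,-2.6,0,0,0,1],
    [-15.8,30,-2.8,0,0,0,1],
    [-14.3,39,-2.5,0,0,0,1]
  ]
}}

```text
t: 15.3
tcp_pos: [0.5327, 0.1168, 0.2489]
eef_rot: [-180.0, -10.0, 90.0]
wrist_force: [-0.3, -1.1, -1.0]
grip_width: 0.0103
grip_force: 59.5
```

{"name": "drive_tool", "arguments": {
  "moves": [
    [3.4,8,0.6,0,0,0,1],
    [9.4,15,1.7,0,0,0,1],
    [16.3,20,2.9,0,0,0,1],
    [24.6,23,4.4,0,0,0,1],
    [24.6,23,4.4,0,0,0,1]
  ]
}}

```text
t: 15.92
tcp_pos: [0.5543, 0.142, 0.2484]
eef_rot: [-179.9, -9.9, 90.1]
wrist_force: [-3.7, -4.3, 0.0]
grip_width: 0.0105
grip_force: 61.2
```

```bash
python3 - <<'E'
from look import *
w,_=look();p,R=tool();print((p[:2]-C)*1000,p[2],status.get_state()['wrist_force'])
print(np.round((wray(319,229,.0855)[:2]-C)*1000))
E
```

```text
O px 274 180 w11 h12 a107 rel mm [-16.  43.] r 46
O px 332 203 w13 h13 a127 rel mm [47. 18.] r 50
O px 305 207 w13 h13 a131 rel mm [18. 13.] r 22
O px 318 286 w30 h27 a654 rel mm [ 33. -77.] r 84
B px 304 186 w47 h34 a789 rel mm [17. 37.] r 41
B px 330 222 w24 h24 a408 rel mm [44. -3.] r 45
[32.36238282  8.10989092] 0.24845599916041905 [-2.56926582 -3.94309785  0.95240278]
[33. -7.]
```

```bash
python3 - <<'E'
from look import *
w=vision.capture('wrist');snap('side','d8');snap('scene','s8')
g=cv2.cvtColor(w,cv2.COLOR_RGB2HSV).astype(int)
H,S,V=g[...,0],g[...,1],g[...,2]
# ascii class map
ch=np.full(H.shape,'.')
ch[(H>8)&(H<35)&(S>25)]='c'; ch[(H>=5)&(H<=18)&(S>130)&(V>170)]='O'; ch[(H>=5)&(H<=12)&(S>110)&(V<=170)]='L'
ch[(H>100)&(H<120)&(S>120)]='B'; ch[(V<80)]='#'; ch[(V>250)&(S<20)]=' '
for v in range(164,270,3): print(v,''.join(ch[v,236:380:2]))
E
```

```text
164 ...c                                                  ..............#...
167                cccccccccc....                         c.................
170          .cccccccc... ...BBBBBBB..                     .................
173        ccccccccc.cccc. .BBBBBBBBBB....                 ................#
176     ccccccccc...cOOOOO.BBBB..BBBBB......                ................
179   ccccccccc....cOO.cOO.BBB.c...BBB....BBBB.             c...............
182 cccccccccc......cOOOOO.BBBB...BBBB..BBBBBBBB             ...............
185 cccccccc.........cccOc.BBBBBBBBBBBBBBBBBBBBBB.           c..............
188 ccccccc.............   ..BBBBBBB...BBBB...BBBB.          ...............
191 cccccc......................B.....BBBB.cc.BBBB...         c.............
194 ccccc..............................BBBB..BBBBB....        ..............
197 ccccc...............................BBBBBBBBB.OOOOc        .............
200 cccc.............................cc..BBBBBB..OOOOOOc       c............
203 cccc...........................ccOOOOO..... .OOOcOOOc       ............
206 ccc...............
[... 971 characters left out ...]
 ......
245 ccccccc..........            .....ccccccccccccc.c.....cc          c.....
248 cccccccc......               .....cccccccccccc.c.......c          .....#
251 ccccccccc..            c....c......cccLLLLLcc.c............c       c#..#
254 ccccccc...            ............cccLLLLLLLcccc.c...........c     c##.#
257 ccccc.......         c.....c.....ccccLLLLLLLcccccc.....c......      c#.#
260 cccc.........        ......c.....cc#cLLLLLLLLccc.c.....c.......    c.#c#
263 cc...........       c............cc#cLLLLLLLLccccc..............cc.#####
266 c...........       .c.....c......cc#cLLLLLLLLLc#cc .....c......##..#####
269 c.........         c......c......cc#LLLLLLLLLLL#ccc.....c.......#..#####
```

{"name": "drive_tool", "arguments": {
  "moves": [
    [-8,-13,-7,0,4,0,1],
    [-16,-25,-8,0,8,0,1],
    [-16,-25,-8,0,8,0,1]
  ]
}}

```text
t: 16.5
tcp_pos: [0.531, 0.1232, 0.2542]
eef_rot: [179.9, -18.0, 89.8]
wrist_force: [0.8, -0.7, -0.6]
grip_width: 0.0101
grip_force: 60.1
```

```bash
cat > asc.py <<'E'
from look import *
def asc(v0=150,v1=270,u0=236,u1=396):
    w,_=look();p,R=tool();print((p-np.r_[C,0])*1000,R.as_euler('xyz',degrees=True),status.get_state()['wrist_force'],status.get_state()['t'])
    g=cv2.cvtColor(w,cv2.COLOR_RGB2HSV).astype(int);H,S,V=g[...,0],g[...,1],g[...,2]
    ch=np.full(H.shape,'.')
    ch[(H>8)&(H<35)&(S>25)]='c'; ch[(H>=5)&(H<=18)&(S>130)&(V>170)]='O'; ch[(H>=5)&(H<=12)&(S>110)&(V<=170)]='L'
    ch[(H>100)&(H<120)&(S>120)]='B'; ch[(V<80)]='#'; ch[(V>250)&(S<20)]=' '
    for v in range(v0,v1,3): print(v,''.join(ch[v,u0:u1:2]))
    for k,h in enumerate(holes()): print('h',k,np.round((h-C)*1000))
E
python3 -c "from asc import *;asc()"
```

```text
O px 298 191 w8 h9 a38 rel mm [-12.  40.] r 42
O px 326 214 w10 h12 a63 rel mm [18. 15.] r 23
O px 318 286 w31 h26 a643 rel mm [ 10. -68.] r 68
B px 326 192 w46 h33 a786 rel mm [18. 38.] r 42
B px 348 235 w23 h23 a357 rel mm [43. -9.] r 44
[  9.26517701  -8.91184322 254.61094556] [179.8416955  -18.0049277   89.91575638] [0.83609986 0.54744626 0.20692826] 16.55
150 ................................................c.         .....................
153 ............................................               .....................
156 ........................................                    ....................
159 ...........................                                  ...................
162 .......................          .                           ...................
165 ...................       .cccccccccccccccccc.                ..................
168 .................      ccccccccccccccccccccccccccc            ..................
171 ...............    ccccccccccccccccccccccccccccccccc.          ............#..##
174 ..........c.     cccccccccccccccccccc.....ccccccccccc
[... 2024 characters left out ...]
cccccccccc.c     ..BB..cccccccc       .....
249 c   ccccccccccc............c.     cc.ccLLLLLc..cc      ....ccccccccc       c....
252 ..   ccccccccccc............      ccccLLLLLLLc.cc      c....ccc...c.        ....
255 ...  .ccccccccccc..........c      cccLLLLLLLLc.cc      c.....c....c         ....
258 ...   .ccccccc..cc.........c     ccccLLLLLLLLc..cc     c......c...          ....
261 ....   cccccc...............     ccccLLLLLLLLLc.cc     .......c..            ...
264 .....   cccc........c......      cc#cLLLLLLLLLcccc      c.....c.             c..
267 .....    c........ c......c      cc#LLLLLLLLLLLccc      c......c             ...
h 0 [44. 13.]
h 1 [-13.  44.]
h 2 [-44. -13.]
h 3 [ 13. -44.]
```

{"name": "drive_tool", "arguments": {
  "moves": [
    [12,-8,5,0,0,0,1],
    [23.8,-10,10.9,0,0,0,1],
    [23.8,-10,10.9,0,0,0,1]
  ]
}}

```text
t: 16.92
tcp_pos: [0.5193, 0.1536, 0.2511]
eef_rot: [180.0, -18.0, 90.3]
wrist_force: [-0.2, 0.4, -1.0]
grip_width: 0.0103
grip_force: 60.0
```

```bash
python3 - <<'E'
from asc import *
asc(198,270,270,390)
print([(c,np.round((wray(*c,.088)[:2]-C)*1000)) for c in ((313,237),(316,240))])
E
```

```text
O px 318 286 w31 h26 a643 rel mm [ -2. -39.] r 39
B px 336 220 w46 h34 a783 rel mm [18. 36.] r 40
B px 364 262 w14 h22 a167 rel mm [ 48. -10.] r 49
[ -2.31082126  18.86070117 251.02338806] [179.98125366 -18.00708015  90.16863836] [ 0.61271986 -0.13051998  0.16223545] 16.975
198 ...                   .cccccc..                    .........
201                ccccccccccc....cccccc.               ........
204             cccccc.......BBBBBB..ccccccc            c.......
207         .cccccc..     .BBBBBBBBB.....cccccc          .......
210       .ccccc.... ccccc.BBBBBBBBBB.......cccccc       c......
213     .ccccc..... ccOOc.BBBB.cc.BBBB.........cccc.      ......
216   .ccccc....... ccOOO.BBBB.cc.BBBB..BBBBBBB..cccc     c.....
219  cccccc......... cccc..BBBBBBBBBBBBBBBBBBBBB.cccccc    .....
222 ccccc............     ..BBBBBBBB..BBBBB..BBBB.cccccc    ....
225 cccc.......................BBB....BBBB..c.BBB..cccccc    ...
228 ccc...................ccccc.......BBBB...BBBB...cccccc    ..
231 ccc.................ccccccccc.....BBBBBBBBBB. ...cccccc.  ..
234 cc.................cccccccccc...ccc.BBBBB
[... 163 characters left out ...]
...     ccccccccccccc.c     ...c        .cccccccc  
246 ............     cccccccccccc..c     ...cc      ...ccccccc. 
249 ............     c..ccLLLLLc...c      ...c. .......cccccccc 
252 c..........      ccccLLLLLLLc..c      ......BBBB...cccccccc 
255 ..........c      c.ccLLLLLLLc..c      c......BBBB..cccccccc 
258 c.. ......c     .cccLLLLLLLLcc..c     .......BBBBB.cccccccc.
261 c. ........     ccccLLLLLLLLLc.cc      ......c.BBBB.ccccccc.
264 c.........      cc#cLLLLLLLLLcccc      c.......BBBB.ccccccc.
267 cc.......c      cccLLLLLLLLLLLc.c      c.......BBBBcccccccc.
h 0 [44. 13.]
h 1 [-13.  44.]
h 2 [-44. -13.]
h 3 [ 13. -44.]
[((313, 237), array([-7., 18.])), ((316, 240), array([-4., 15.]))]
```

{"name": "drive_tool", "arguments": {
  "moves": [
    [0,9,0,0,0,0,1],
    [-0.8,17,-0.2,0,0,0,1],
    [-1.6,25,-0.5,0,0,0,1],
    [-2.4,32,-0.8,0,0,0,1],
    [-2.4,32,-0.8,0,0,0,1]
  ]
}}

```text
t: 17.6
tcp_pos: [0.5517, 0.1459, 0.2498]
eef_rot: [-179.8, -17.8, 89.9]
wrist_force: [-2.7, -3.9, 0.4]
grip_width: 0.0103
grip_force: 61.8
```

```bash
python3 - <<'E'
from asc import *
asc(198,270,236,390)
E
```

```text
O px 330 239 w16 h9 a51 rel mm [43.  8.] r 43
O px 318 286 w30 h28 a666 rel mm [ 30. -45.] r 54
B px 296 206 w24 h23 a386 rel mm [ 5. 44.] r 44
B px 325 223 w23 h23 a364 rel mm [37. 25.] r 44
[ 29.57860503  12.40621439 249.83393438] [-179.82234193  -17.83079147   89.89091154] [-3.8230075  -5.61843946 -0.73936027] 17.65
198       cccccccccccccc.    .BBBBBBBB....ccc.              .....................
201     cccccccccccc....    .BBBBBBBBBB......ccc            c....................
204   cccccccccccc.....   cc.BBBB...BBBB........cc           ....................
207 .ccccccccccc......   cc.BBBB....BBBB..........c.         c...................
210 ccccccccccc........  ccO.BBBB..BBBBB...........cc         ...................
213 ccccccccc...........  cc..BBBBBBBBB.......BBBBBB.c        c..................
216 cccccccc.............    ..BBBBBBB......BBBBBBBBB.c.       ..................
219 ccccccc.................................BBBB..BBBB.c.      c.................
222 ccccccc................................BBBB....BBBB.cc      .................
225 cccccc...............................
[... 550 characters left out ...]
................     c.ccccccccccc.c     .ccc     ..............
249 cccc....    .................     c.cccccccccc..c      ccc      .............
252 cccc...       ..............      ccccLLLLLcc...c      .....    .............
255 ccccc.         ............c      cccLLLLLLL.BB.c      c.....c   ............
258 ccccc.         ............c     .c.cLLLLLLL.BB.cc     .......   c#..........
261 cccccc.       ..............     cc.cLLLLLLLL.B..c      .......   ...........
264 cccccc...    ..............      ccccLLLLLLLLL.ccc      c......   ...........
267 ccccccc...................c      c.cLLLLLLLLLLc#cc      c......    ..........
h 0 [44. 13.]
h 1 [-13.  44.]
h 2 [-44. -13.]
h 3 [ 13. -44.]
```

{"name": "drive_tool", "arguments": {
  "moves": [
    [0,-15,0,0,0,0,1],
    [10,-25,3,0,0,0,1],
    [10,-25,3,0,0,0,1]
  ]
}}

```text
t: 18.02
tcp_pos: [0.5262, 0.1592, 0.2514]
eef_rot: [180.0, -17.9, 90.1]
wrist_force: [-0.1, -4.0, -1.0]
grip_width: 0.0106
grip_force: 60.4
```

```bash
python3 - <<'E'
from asc import *
asc(195,273,240,396)
E
```

```text
O px 318 286 w30 h27 a656 rel mm [  6. -32.] r 33
B px 329 224 w49 h33 a730 rel mm [17. 37.] r 41
[  4.87703582  25.16702259 251.41072438] [179.94076244 -17.93915499  90.07848696] [-0.83620915 -3.34623532 -0.75984327] 18.075
195 ...........................                                   c...............
198 .....................c                                         ...............
201 ................c                                              ...............
204 ...........c.                     ..                            ..............
207 .......c                  .cccccccc........ccc.                 ..............
210 ..c                    ccccc.    ..BBBBBBBB....cccc              .............
213                     ccccc...   cc.BBBBBBBBBB......ccc.           .............
216                   ccccc....  ccc.BBBB...BBBB........cccc          ............
219                 ccccc......  cO..BBBB..c.BBB.....BBBB..ccc        ............
222               ccccc........  cccc.BBBB..BBBB...BBBBBBBBB.ccc      ............
225             cccccc..........     .BBBBBBB
[... 644 characters left out ...]
......     ccccccccccccc.c     cc.     ...cccccc   ......
252 ..   cccccccc.............      c.ccLLLLLLc....      ..........cccccc.  ......
255 ..  ccccccccc............c      c.ccLLLLLLLc...      c.........ccccccc   .....
258 .   ccccccccc............c     .c.cLLLLLLLLc...c     ..........ccccccc   .....
261 .   ccccccccc...  ........     c..cLLLLLLLLcc.cc      .........ccccccc   .....
264 .  .ccccccccc..   .......      ccccLLLLLLLLLcccc      c........ccccccc.  .....
267 .  .ccccccccc..   ......c      cccLLLLLLLLLLcccc      c.......cccccccc.  .....
270 .  .cccccccccc.  .......c      cccLLLLLLLLLLcccc.      .......cccccccc.   ....
h 0 [44. 13.]
h 1 [-13.  44.]
h 2 [-44. -13.]
h 3 [ 13. -44.]
```

{"name": "drive_tool", "arguments": {
  "moves": [
    [11,0,-33,0,0,0,1],
    [-15,0,-41,0,0,0,1],
    [-37,0,-49,0,0,0,1],
    [-37,0,-49,0,0,0,1]
  ]
}}

```text
t: 18.58
tcp_pos: [0.5281, 0.1073, 0.2867]
eef_rot: [179.9, -18.0, 89.8]
wrist_force: [-0.3, -0.2, 0.8]
grip_width: 0.0102
grip_force: 60.0
```

```bash
python3 - <<'E'
from asc import *
asc(150,258,250,390)
E
```

```text
O px 300 181 w6 h7 a33 rel mm [-15.  39.] r 42
O px 318 286 w31 h26 a647 rel mm [  6. -91.] r 91
B px 326 184 w43 h24 a662 rel mm [16. 34.] r 38
B px 346 230 w22 h20 a308 rel mm [ 39. -20.] r 44
[  5.73118111 -24.65376413 286.83415495] [179.92906189 -18.07540575  89.94496853] [0.28269347 1.04741726 0.28515623] 18.625
150 .....................                                .................
153 ..................       .ccccccccccc                c................
156 ..............      .ccccccccccccccccccccc            ................
159 .............    cccccccccccccccccccccccccccc         c...............
162 ...........    ccccccccccccccccccccccccccccccccc       ...............
165 .........   .ccccccccccccccccccccccccccccccccccccc     ...............
168 .....     .cccccccccccccccc..........cccccccccccccc.    ..............
171          ccccccccccccc...   .............cccccccccccc    .............
174         ccccccccccc....      .BBBBBB.........ccccccccc   .............
177        cccccccccc.....   ccc.BBBBBBBB.....BBBBB.ccccccc.   ...........
180       cccccccccc......  OOO
[... 1280 characters left out ...]
.cccccc....B.BB.c.BBB.ccccc       c...
234 .   cccccccc............... .cccccccccc.......BBBBBBB.c....        ...
237 ..  .ccccccc..........       cccccccccc  ....BBBBBBB.c....         .#.
240 ..   ccccccccc....         .ccccccccccccc. . ......c.....          ...
243 ...   ccc....cc..          ccccccccccc.c.c     ..c    ..            ..
246 ....   .........           cccccccccccc..c     ..     .             c#
249 .....   ....... .          cc  cLLLLLc ..c      cccc.                .
252 ......   ......c.....      ccccLLLLLLL ..c      ......             c..
255 ......c    .. c.....c      ccccLLLLLLLc.cc      c.......      cc#.....
h 0 [44. 13.]
h 1 [-13.  44.]
h 2 [-44. -13.]
h 3 [ 13. -44.]
```

{"name": "drive_tool", "arguments": {
  "moves": [
    [9,-18,3,0,0,0,1],
    [9,-34,3,0,0,0,1],
    [9,-34,3,0,0,0,1]
  ]
}}

```text
t: 19.0
tcp_pos: [0.4921, 0.1185, 0.2865]
eef_rot: [180.0, -18.0, 90.1]
wrist_force: [-0.1, 0.2, 0.1]
grip_width: 0.0104
grip_force: 60.0
```

```bash
python3 - <<'E'
from asc import *
asc(190,276,290,420)
snap('side','d9');snap('scene','s9')
p,R=tool()
for n in('side','scene'):
    im=cv2.imread('pics/%s9.png'%n[0 if n=='scene' else 2]) ;h=cv2.cvtColor(im,cv2.COLOR_BGR2HSV).astype(int)
    m=(h[...,0]>=4)&(h[...,0]<=16)&(h[...,1]>130)&(h[...,2]>150);u,v=proj(n,[*C,.1]).astype(int)
    k=np.zeros_like(m);k[v-40:v+75,u-60:u+60]=1
    for b in blobs(m&k,6): print(n,b,np.round((ray(n,b[0],b[1],.068)[:2]-C)*1000))
E
```

```text
O px 328 189 w10 h9 a57 rel mm [-16.  38.] r 41
O px 318 286 w30 h26 a638 rel mm [-28. -82.] r 86
B px 356 194 w43 h24 a671 rel mm [17. 33.] r 37
B px 375 239 w21 h21 a330 rel mm [ 40. -23.] r 46
[-28.9967261  -15.40206374 286.56889525] [179.94729012 -17.98789653  90.04423977] [ 0.80319493  0.40470935 -0.31158016] 19.05
190      ccccc......ccOOOO.BBBB..BBBB..BBBBBBBBB.ccccccccc.  ..######
193     cccc.........ccOOc.BBBB...BBBBBBBB...BBB.cccccccccc.  .######
196    cccc................BBBBBBBBBBBBBBB.#.BBB.ccccccccccc   ######
199    ccc..................BBBBBBBB..BBBBBBBBBB..ccccccccccc  .#####
202   cccc....................BBB......BBBBBBBB....cccccccccc.  .####
205  .ccc................................BBBB.    .ccccccccccc  .####
208  ccc...................................        .cccccccccc   ....
211  ccc...................................        .cccccccccc.  .###
214 cccc....................................      ...cccccccccc  .###
217 cccc.....................................    ....cccccccccc   ###
220 cccc.............................................cccccccccc   ###
223 cccc
[... 911 characters left out ...]
 cc#cLLLLLLLLLc#cc      ......c            ...      c.######
265       cc#cLLLLLLLLLc#cc      c.....c.                 .##..#.####
268       cc#LLLLLLLLLLL#cc.     c......c               .####..######
271      .cc#LLLLLLLLLLLccc.     .......c              .#####..######
274 .c.   ..cLLLLOOOLLLLc...   c.........c           .######.........
h 0 [44. 13.]
h 1 [-13.  44.]
h 2 [-44. -13.]
h 3 [ 13. -44.]
side (np.float64(339.5), np.float64(185.5), np.int32(8), np.int32(6), np.int32(13)) [  28. -134.]
scene (np.float64(405.0), np.float64(155.0), np.int32(35), np.int32(13), np.int32(249)) [-188.   39.]
scene (np.float64(358.0), np.float64(177.0), np.int32(5), np.int32(11), np.int32(24)) [-62. -35.]
```

{"name": "drive_tool", "arguments": {
  "moves": [
    [29,7,23,0,-9.3,0,1],
    [58,15,46,0,-18.7,0,1],
    [88,22,69.5,0,-28,0,1],
    [88,22,69.5,0,-28,0,1]
  ]
}}

```text
t: 19.65
tcp_pos: [0.512, 0.2332, 0.2454]
eef_rot: [-179.8, 9.8, 90.9]
wrist_force: [0.7, -1.2, -0.1]
grip_width: 0.0106
grip_force: 60.0
```

```bash
python3 - <<'E'
from asc import *
asc(185,300,240,400)
snap('side','d10');snap('scene','s10')
for n,f,(x0,x1,y0,y1) in(('scene','s10',(330,420,110,200)),('side','d10',(270,340,170,235))):
    im=cv2.cvtColor(cv2.imread('pics/%s.png'%f),cv2.COLOR_BGR2HSV)
    for v in range(y0,y1,6): 
        r=im[v,x0:x1]; k=np.where((r[:,0]>8)&(r[:,0]<26)&(r[:,1]>75))[0]
        if len(k): print(n,v,x0+k.min(),x0+k.max(),len(k))
E
```

```text
O px 318 286 w29 h26 a606 rel mm [ -7. -80.] r 80
B px 361 254 w17 h18 a150 rel mm [ 44. -26.] r 51
[ -8.40180466  94.84683485 246.06197394] [-179.86980821    9.91925907   90.50928797] [-0.25127463 -1.53951762 -0.46450193] 19.7
185 ####...............cc.................................................c#########
188 ####..........cc......................          ......................c########c
191 ####....cc........................               . ...................c########.
194 ###ccc...........................                  ....................c#######c
197 ##c.............................                     ..................c#######.
200 cccc............................                    . ......c..........c#######c
203 ####c...................cc......                   ..........cc.........cccc...c
206 ####c..................c.c.......                   ..........cc........c#####c#
209 #####c...............ccc.......                      .........ccc.......c#####.#
212 #####c..............ccccc......                       ........ccccc......c####.#
215 #####cc...........
[... 2292 characters left out ...]
################.#OOOOOOOOOOOOOc#################################
299 ###############################cc#cOOOOOOOOOcc##################################
h 0 [44. 13.]
h 1 [-13.  44.]
h 2 [-44. -13.]
h 3 [ 13. -44.]
scene 110 330 419 44
scene 116 330 419 70
scene 122 330 419 90
scene 128 330 418 89
scene 134 332 416 85
scene 140 351 414 64
scene 146 360 412 43
scene 152 390 411 22
scene 158 340 419 24
scene 164 392 400 9
scene 170 330 394 11
scene 176 330 387 13
scene 182 373 380 8
scene 188 362 374 11
side 170 322 339 18
side 176 317 339 23
side 182 324 339 16
side 188 336 339 4
side 200 273 275 3
side 206 275 277 3
side 212 292 296 5
side 218 293 303 11
side 224 302 316 15
side 230 308 321 12
```

{"name": "drive_tool", "arguments": {
  "moves": [
    [2,0,9,0,0,0,1],
    [2,0,14,0,0,0,1],
    [2,0,14,0,0,0,1]
  ]
}}

```text
t: 20.18
tcp_pos: [0.515, 0.2211, 0.2329]
eef_rot: [-180.0, 10.0, 89.9]
wrist_force: [-0.6, -0.0, 0.2]
grip_width: 0.0106
grip_force: 60.0
```

{"name": "drive_tool", "arguments": {
  "moves": [
    [0.5,0,4,0,0,0,1],
    [0.5,0,4,0,0,0,1]
  ]
}}

```text
t: 20.42
tcp_pos: [0.5149, 0.2221, 0.2291]
eef_rot: [-180.0, 10.0, 90.0]
wrist_force: [-0.5, -0.3, -1.3]
grip_width: 0.0102
grip_force: 60.0
```

{"name": "drive_tool", "arguments": {
  "moves": [
    [0.5,0,3,0,0,0,1],
    [0.5,0,3,0,0,0,1],
    [0.5,0,3,0,0,0,0.3],
    [0.5,0,3,0,0,0,0],
    [0.5,0,3,0,0,0,-0.2]
  ]
}}

```text
t: 21.05
tcp_pos: [0.5149, 0.2222, 0.2261]
eef_rot: [-180.0, 10.0, 90.0]
wrist_force: [0.4, -0.5, -0.5]
grip_width: 0.0514
grip_force: 0.0
```

{"name": "drive_tool", "arguments": {
  "moves": [
    [0,0,-10,0,0,0,-0.2],
    [0,0,-40,0,0,0,-0.2],
    [0,0,-90,0,0,0,-0.2],
    [-60,0,-120,0,9,0,-0.2],
    [-110,0,-140,0,10,0,-0.2]
  ]
}}

```text
t: 21.68
tcp_pos: [0.5155, 0.136, 0.3857]
eef_rot: [179.8, -0.1, 89.9]
wrist_force: [0.6, -1.8, 0.6]
grip_width: 0.0513
grip_force: 0.0
```

{"name": "drive_tool", "arguments": {
  "moves": [
    [-20,0,0,0,0,0,-0.2],
    [-20,0,0,0,0,0,-0.2],
    [-20,0,0,0,0,0,-0.2]
  ]
}}

```text
t: 22.05
tcp_pos: [0.5146, 0.12, 0.3831]
eef_rot: [-180.0, -0.0, 90.1]
wrist_force: [-0.1, 0.0, -0.1]
grip_width: 0.0515
grip_force: 0.0
```

```bash
python3 - <<'E'
from asc import *
asc(170,290,250,390)
E
```

```text
O px 314 126 w8 h7 a42 rel mm [-15.  44.] r 47
O px 360 262 w20 h30 a258 rel mm [  63. -173.] r 184
O px 350 278 w2 h34 a36 rel mm [  46. -205.] r 210
B px 340 134 w24 h18 a305 rel mm [25. 32.] r 41
B px 350 170 w17 h17 a226 rel mm [ 40. -20.] r 45
[ -7.48269751 -13.29267587 382.95200904] [-1.79958097e+02 -3.81672806e-02  9.01678018e+01] [0.3461163  0.37195663 0.23952096] 22.1
170 .cc.cccccccc.  cccccc.  ...c......ccccc.......BBB.c.BBBccccc.    .....
173 ccccccc.ccccc  cccccc..........   ccccc  ......BBB.BBB.ccccc     c###.
176 ccccccccccccc  .cccccc......     cccccc.     ..BBBBBB.ccccc.     c.###
179 ccccccc.ccccc.  cccc.cc...      cccccccc.     .......c....c       c###
182 cccccccccccccc   cc....         ccccc.cc      ...cc    ....       c###
185 ccccccccccccccc  .c....         cccccccc    .           ..         .##
188 ccccccccccccccc.  ....          cccccccc  ..                    .c.###
191 cccccccccccccccc.  ...          ccccccc                    .ccc.c#####
194 cccccccccccccccc#c                cccc.                  .#####c.#####
197 ccccccccccccccccccc                      
[... 1641 characters left out ...]
ccccc#...cc..cc.ccOccOOOOOccc######c..
266 .c#######cc#c#ccccccc#cc####ccc.ccccc.ccc........cOccOOOcccO#######cc.
269 c########cc#####c#####cc########cc.cc#..........ccOccOOOcccO########c.
272 #########cccccccccccc#cc###########cc####......#ccOcccOOcccc#########c
275 #########ccccccccccccccccccccccccccccccccccccc.cc.OcccOOcccc#########c
278 c########cc###########cc###########cc#..c.......c.OccccccccO########cc
281 c########cc###########cc#########.#cc...........c.ccccccccccL#######cc
284 c#########cc##########cc###########cc#..........cLccccccccccO#######cc
287 c#########cc##########cc###########cc#..........cLccccccccccO#######.#
h 0 [44. 13.]
h 1 [-13.  44.]
h 2 [-44. -13.]
h 3 [ 13. -44.]
```

```bash
python3 - <<'E'
from asc import *
asc(48,200,262,380)
a=snap('side','d11');b=snap('scene','s11')
for n,im in(('side',a),('scene',b)):
    h=cv2.cvtColor(im,cv2.COLOR_RGB2HSV).astype(int);H,S,V=h[...,0],h[...,1],h[...,2]
    u,v=proj(n,[*C,.1]).astype(int)
    ch=np.full(H.shape,'.');ch[(H>8)&(H<35)&(S>75)]='c';ch[(H<=15)&(S>120)&(V<200)]='L';ch[(H>=4)&(H<=14)&(S>140)&(V>180)]='O';ch[(H>100)&(H<120)&(S>120)]='B'
    print(n,u,v)
    for y in range(v-36,v+36,3): print(y,''.join(ch[y,u-60:u+90:2]))
E
```

```text
O px 314 126 w8 h7 a39 rel mm [-15.  44.] r 47
O px 363 262 w15 h30 a235 rel mm [  67. -173.] r 185
O px 350 278 w2 h34 a36 rel mm [  46. -205.] r 210
B px 340 134 w24 h18 a305 rel mm [25. 32.] r 41
B px 350 170 w17 h18 a226 rel mm [ 40. -21.] r 45
[ -7.44040113 -13.32059478 382.869053  ] [-1.79951971e+02 -3.58453224e-02  9.01708662e+01] [0.40220041 0.95147719 0.92230653] 22.15
48 c......c.c......c..ccc.c.................................##
51 ...............c..............OOOOOO....................###
54 c..............c..............LOOOOL.......................
57 ..............................LLLLLL..............####.....
60 c.............................LLLLLL..................#####
63 ..c...........................LLLLL..................######
66 ..............................LLLLL..................######
69 ..............................LLLLL.................#######
72 ..............................LLLLL..................######
75 ..............................LLLLLc...............#.######
78 ..............................LLLLLc................#######
81 .......................
[... 5755 characters left out ...]
............................................................
201 ...........................................................................
204 ...........................................................................
207 ...........................................................................
210 ...........................................................................
213 ...........................................................................
216 ...........................................................................
219 ...........................................................................
222 ...........................................................................
```

```bash
python3 - <<'E'
import look as L, h
from h import *
import numpy as np
def at(px,p,tilt,z):
    h.tool=lambda:(np.array([*(L.C+np.array(p[:2])/1000),p[2]/1000]),Ro.from_euler('xyz',[180,-tilt,90],degrees=True))
    return np.round((h.wray(*px,z)[:2]-L.C)*1000,1)
for z in(.068,.056,.04,.03,.02,.012): print(z,at((274,180),(32.4,8.1,248.5),10,z),at((298,191),(9.3,-8.9,254.6),18,z),at((328,189),(-29,-15.4,286.6),18,z),at((314,126),(-7.4,-13.3,382.9),0,z))
E
cat > asc2.py <<'E'
E
rm asc2.py
```

```text
0.068 [-15.2  42.9] [-13.   39.7] [-16.9  38.2] [-13.3  44.1]
0.056 [-17.   42.7] [-13.8  40.7] [-16.5  39.3] [-13.5  43.8]
0.04 [-19.2  42.3] [-14.8  42. ] [-16.   40.6] [-13.7  43.4]
0.03 [-20.7  42. ] [-15.5  42.8] [-15.6  41.5] [-13.8  43.2]
0.02 [-22.1  41.8] [-16.1  43.6] [-15.3  42.4] [-14.   42.9]
0.012 [-23.3  41.6] [-16.7  44.2] [-15.1  43.1] [-14.1  42.7]
```

{"name": "drive_tool", "arguments": {
  "moves": [
    [-40,0,-10,0,0,0,-0.2],
    [-80,0,-20,0,0,0,-0.2],
    [-100,0,-20,0,0,0,-0.2],
    [-100,0,-20,0,0,0,-0.2]
  ]
}}

```text
t: 22.75
tcp_pos: [0.515, 0.0174, 0.403]
eef_rot: [-180.0, 0.0, 89.9]
wrist_force: [0.7, 1.7, -0.2]
grip_width: 0.0514
grip_force: 0.0
```

```bash
python3 -c "
from asc import *
asc(10,130,250,380)"
```

```text
O px 368 209 w34 h39 a72 rel mm [  73. -190.] r 203
O px 371 209 w27 h25 a350 rel mm [  79. -190.] r 205
O px 382 228 w3 h26 a27 rel mm [  99. -224.] r 245
O px 360 258 w26 h56 a280 rel mm [  66. -278.] r 286
[  -7.04777513 -114.4629189   402.96443966] [-1.79975101e+02 -2.86145276e-02  9.00090718e+01] [ 0.07600484  0.09245654 -0.02385297] 22.8
10 ...................................LLLLL.........................
13 ...................................LLLL..........................
16 ...................................LLLL..........................
19 ...................................LLLLc.........................
22 ...................................LLLLc.........................
25 ...................................LLLLc.........................
28 ..................................cLLLL..........................
31 ...................................LLLL..........................
34 ...................................LLLL.........     ............
37 .............................      LLLL              c...........
40 ..........................     .cccLLLLccc.           .......
[... 1377 characters left out ...]
.     ..
103 ............#c   .cc     ........cccccc.......BBB..BBB.c.       .
106 .............c    .c........... .ccccc.c......BBBBBBB..         .
109 ..............c     ........    cccccccc    ....BBBB.            
112 c.ccc..c.......  .    ...       cccccccc      ......             
115 .....c..c.....#c ..    .        cccccccc      ....     .         
118 ..cc.c....cccccc ...            cccccccc              ..         
121 ccccccccccccccccc.....          ccccccc.            ....         
124 ccccccc.ccccccccc........        cccccc           ......     cc..
127 ccccccccccccccccc...........                   ............####..
h 0 [44. 13.]
h 1 [-13.  44.]
h 2 [-44. -13.]
h 3 [ 13. -44.]
```

```bash
python3 -c "
from workcell import manip
print(manip.job_done())"
```

```text
the job is handed in; nothing more can be done
None
```

I handed the job in at about 23 s. By the camera masks, no small orange bead is left on the plate and all three big blue ones are. I saw only some of the small beads go down (one is in the tub under a hole), and no pass or fail came back. The rod leans cork down in the sieve, let go, with the arm clear.

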